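# Fit the burr to the spice mill

## Task

Take the fluted steel burr out of the wooden rack and set its shank into the collet on top of the spice mill, fully home, without forcing it. Then turn the knurled nut clockwise until the collet grips the shank properly: stop when you feel the turning get clearly stiffer, and do not overtighten it. Leave the other tool in the rack, and the funnel, the mug and the tin nearby where they are.

Things in the scene. Friction and masses are not known exactly. Their poses are not given: they have to be found in the camera images.
- burr: The part to fit: bright steel burr, 90 g. Head: a fluted cylinder 24 mm in diameter, 34 mm tall. Below it a round shank 10 mm in diameter, 30 mm long, its last 4 mm tapering to 5 mm. Origin: on the axis at the head's flat underside (shoulder); z up through the head, the shank runs to z = -30 mm. Starts upright in one of the rack's two holes, shoulder on the rack's top, shank hidden.
- rack: Fixed wooden block 56 x 150 x 38 mm (x, y, z), origin at the centre of its underside; two holes, 13 mm in diameter and 34 mm deep, at y = -40 and +40 mm in its own frame. One holds the burr, the other the tamper (which is which varies).
- tamper: Not to be used, leave it in the rack: same shank, but its head is a 32 mm flange with a thin neck and a dark wooden ball 28 mm across on top (50 mm above the rack). Origin at the flange's underside.
- mill: The fixed spice mill: black plastic body 112 x 112 mm, 52 mm tall, with a steel shoulder 62 mm across ending 60 mm above its underside, and on that the nut. Origin at the centre of its underside; the axis of nut and bore is its own z through the origin.
- mouth (a point): Centre of the collet's mouth: top face of the dark square steel nose (20 x 20 mm) inside the nut, 90 mm above the mill's underside, z up. The bore is 11.6 mm in diameter and deeper than the shank is long: fully home means that the burr's shoulder rests on this face. Once home the burr's head stands 34 mm above it.
- nut_top (a point): Centre of the nut's top face, 1.5 mm below the mouth; the point does not turn with the nut. The nut is a knurled round ring 40 mm in diameter, 26 mm tall (hole 29 mm), gripped anywhere round its outside from above, with the burr's head between the fingers. Clockwise from above tightens; it stays where it is left. Its starting angle is unknown; its thread ends at most 2.7 rad from there.
- collet: Three jaws inside the nut (origin: the mill's), open at the start. Loose, the nut drags with about 0.5 N m; 0.4 to 1.6 rad from its start the jaws meet the shank, and in the next 0.5 rad the torque rises by about 0.4 N m. Each 0.1 N m above the drag is 50 N of grip, all jaws summed; 45 to 250 N is proper, aim for 125. At rest the drag may read less or reversed: compare like with like.
- nose: The square steel nose with the bore, fixed to the mill (origin: the mill's). Pressing the burr on it with more than 25 N counts as forcing.
- funnel: bystander: white plastic funnel, mouth down, 84 mm wide, 85 mm tall, behind the gap between mill and rack
- mug: bystander: white mug 78 mm wide, 90 mm tall, behind the mill
- tin: bystander: small metal tin 54 mm wide, 65 mm tall, between robot, mill and rack

How it is judged:
On the way, in this order (a step that is already met when the one before it is completed fails the run):
1. the burr's shank is in the collet, shoulder home on the nose, jaws still loose (z of burr in the frame of mouth between -0.003 and 0.002 m and horizontal distance between burr and mouth below 0.002 m and angle between the z axis of burr and the z axis of mouth, either way round below 0.05 rad and contact force between burr and collet below 20 N), for 0.2 s.
2. the nut is turned until the collet grips the shank (z of burr in the frame of mouth between -0.003 and 0.002 m and horizontal distance between burr and mouth below 0.002 m and angle between the z axis of burr and the z axis of mouth, either way round below 0.05 rad and contact force between burr and collet above 45 N), for 0.2 s.
At the end, for the whole second after the job is handed in: The burr stands upright in the collet (within 0.05 rad), shoulder within 2 mm of the mouth's face and within 2 mm of its axis, at rest; the three jaws together grip its shank with more than 45 N and never did with more than 250 N; tamper, funnel, mug and tin are within 20 mm of where they stood (all of step 2 and linear speed of burr below 0.01 m/s and distance of each of funnel, mug, tin, tamper from where it was at the start of the episode below 0.02 m); the robot touches nothing.
It fails at once if overtightened: the jaws squeeze the shank with more than 250 N in all (contact force between burr and collet above 250 N).
It fails at once if the burr is forced: pressed on the collet's nose with more than 25 N (contact force between burr and nose above 25 N).
It fails at once if a bystander is moved by more than 20 mm (distance of any of funnel, mug, tin, tamper from where it was at the start of the episode above 0.02 m).
It also fails if it takes over 72 s, if anything falls off the work surface, if the arm or the gripper's body presses on something with over 40 N, if the wrist force passes 120 N, or if a joint passes its speed limit or range.

## Robot

A 6-joint arm with a two-finger parallel gripper is mounted at the origin on the work surface. World frame = base frame: x ahead of the robot, y to its left, z up, the work surface at z = 0. Lengths are in m, angles in rad, forces in N, time in s.
With the tool pointing down it reaches from about 0.4 to 0.825 m from the base axis. Payload 7 kg.
Tool frame: the origin (TCP) lies midway between the tips of the shut fingers; the grasp point (between the pads) lies arm.hold_point_z behind it (arm.hold_point_z is the distance from the TCP to the grasp point, in m); z points along the fingers, y is the line along which they close (so a half turn about z gives the same grasp; the last joint's range is limited). The gripper opens to 88 mm and grips with 3 to 60 N. Pads are 19 mm wide; open, the fingers measure 130 mm over their backs; the gripper's body (78 mm by 193 mm) begins 47 mm behind the grasp point.
Start: joints at [-0.892, 0.359, 0.012, 0, -1.224, -0.288], TCP at [0.257, -0.624, 0.188] pointing down, gripper open.
Joint ranges: [-3.07, 3.07], [-1.43, 2.12], [-1.02, 1.25], [-3.03, 1.67], [-3.05, -0], [-3.03, 3.03]. Speed limits (rad/s): [2.39, 2.39, 3.01, 3.14, 3.14, 3.14].

## Interface

Orientations are given as [roll, pitch, yaw] about the fixed x, y, z axes, in that order (R = Rz(yaw) Ry(pitch) Rx(roll)).
In Python, from station import arm gives the robot as it stands.
- The arm moves only by the shell command python3 -m crank 'ROWS' [OPENING] [FORCE]. ROWS is JSON, a list that holds one entry, the list of rows, each a list of 4 numbers: the shift along the tool's x, y, z in units of 25 mm (1.0 is 25 mm), then the turn about the tool's z in units of 5 degrees (1.0 is 5 degrees). A call has 1 to 12 rows; each row is the pose to reach, as a shift and turn from the pose commanded when the call began, along the tool's axes at that moment; what a row does not reach only later rows make up. A row lasts 1/8 s, in which the tool goes at most 62.5 mm and 10.7 degrees, less where a joint would pass 70% of its speed; a pose out of reach is approached as far as the arm can. A call with a gripper value outside its range is refused whole. OPENING is the closure, from 0 (fully open) to 1 (shut), set as the call begins (- or left out, the last holds). The fingers move at their own pace and stop on an object; FORCE is the grip in N (left out, the last holds). Time passes only in rows, so rows that repeat a pose let the fingers close. It gives the time, the measured TCP pose, the force, the opening and the grip force at its end, in the units of the state.
- arm.get_state(): the state, without advancing time (a new reading comes with each control period).
- arm.grab_frame(name): name is "scene" or "top" or "wrist"; returns (picture, depth): 420x560x3 uint8, red, green, blue; 420x560 float32, m along the optical axis (not along the pixel's ray), 0 where there is no reading.
- arm.get_calibration(name): a dict with "mtx" (3x3 intrinsics, pixels), "R" (3x3) and "t" (3): a world point X has camera coordinates R X + t; the wrist camera has in their place "mount" (4x4, takes a point from camera to tool coordinates, whose origin is the TCP and whose axes are the flange's). Camera axes: x right, y down, z forward; pixel columns grow to the right and rows downward; lengths in m; the calibration is good to about 2 mm. A picture is of the moment at which its call begins: read the wrist's pose just before it. get_calibration takes no time and is no camera call.
- arm.job_done(): hands the job in; it is judged then, once.
Trained networks look in the newest picture that a camera, given by its name, has taken for a name from the list of things; names that differ only in an ending like _2 or _b are one class to them, and where a whole thing is asked for, a point or a joint stands for the part that bears it (a point fixed in the world has none). Each returns a list of dicts, best first, with "score" (0 to 1); they miss things now and then, are a little off and sometimes report something else, mostly with a low value. They report only what shows in the picture. A call takes as long as a camera call.
- arm.recognise(thing, camera): "extent" ([left, top, width, height] in pixels, round what is visible of it).
- arm.trace(thing, camera): "mask" (420x560 bool, what is visible of it) and "extent" ([left, top, width, height] in pixels, round what is visible of it).
The state is a dict: "t": time; "q": joint angles; "qd": joint speeds; "joint_efforts": joint torques, N m; "eef_pos": TCP position; "ee_rot": TCP orientation; "force": force on the tool from outside, world axes, zero at the start; "moment": the same for the moment, N m; "width": finger opening in m; "gripper_force": force on a finger pad.
Only numpy, scipy, OpenCV 4.12 (cv2) and the standard library are available. Lean on these libraries where they do the work, as an engineer would, in place of code of your own. Each camera call takes 0.05 s, during which the arm holds its last target. There are 200 camera calls.

## Working session

There is one attempt and no reset: what is moved stays moved. The work goes in short steps, Python scripts to look and compute and a shell command to move; the robot and the scene stay as the last step left them, time stands still between calls to the robot, and variables do not carry over. Pictures are saved under pics/ and viewed, at most 10 in all, crops included, and the job is handed in when it is done.

```bash
mkdir -p pics; ls
cat > h.py <<'E'
import numpy as np, cv2
from station import arm
from scipy.spatial.transform import Rotation as Ro
def cam(name):
    c=arm.get_calibration(name); K=np.array(c["mtx"])
    if name=="wrist":
        s=arm.get_state(); M=np.array(c["mount"])
        T=np.eye(4);T[:3,:3]=Ro.from_euler('xyz',s["ee_rot"]).as_matrix();T[:3,3]=s["eef_pos"]
        W=T@M
    else:
        W=np.eye(4);R=np.array(c["R"]);W[:3,:3]=R.T;W[:3,3]=-R.T@np.array(c["t"])
    return K,W
def grab(name):
    K,W=cam(name); p,d=arm.grab_frame(name); return p,d,K,W
def pts(d,K,W,mask=None):
    m=(d>0) if mask is None else (mask&(d>0))
    v,u=np.nonzero(m); z=d[v,u]
    P=np.stack([(u-K[0,2])/K[0,0]*z,(v-K[1,2])/K[1,1]*z,z],1)
    return P@W[:3,:3].T+W[:3,3]
def save(n,p): cv2.imwrite("pics/"+n,cv2.cvtColor(p,cv2.COLOR_RGB2BGR))
E
python3 - <<'E'
from h import *
print(arm.get_state(),arm.hold_point_z)
p1,d1,K,W=grab("top");P={}
for t in ["burr","tamper","mill","rack","nut_top","nose","funnel","mug","tin"]:
    r=arm.trace(t,"top")
    for x in r[:2]:
        q=pts(d1,K,W,x["mask"])
        if len(q)==0: continue
        print(t,round(x["score"],2),x["extent"],np.median(q,0).round(4),np.percentile(q,2,0).round(3),np.percentile(q,98,0).round(3))
print(W.round(3),K)
p2,d2,K2,W2=grab("scene")
save("a.png",np.vstack([cv2.resize(p1,(400,300)),cv2.resize(p2,(400,300))]))
E
```

```text
pics
{'t': 0.0, 'q': array([-8.91931756e-01,  3.59403100e-01,  1.10434699e-02, -3.58033573e-04,
       -1.22409253e+00, -2.88080799e-01]), 'qd': array([-0.00012806,  0.00056432, -0.00128174, -0.00078395, -0.00103352,
       -0.00035561]), 'joint_efforts': array([-3.52452393e-03, -5.82719135e+01,  2.93039149e+01,  6.99730396e+00,
        6.58247009e-03, -1.91410527e-04]), 'eef_pos': array([ 0.25686067, -0.62361012,  0.18720414]), 'ee_rot': array([ 3.13990942e+00, -1.47789144e-04, -2.75093070e+00]), 'force': array([-0.52462083, -0.24303734,  0.06184331]), 'moment': array([ 0.01152365,  0.00241105, -0.01335148]), 'gripper_force': 0.0, 'width': 0.08796126288616336} 0.0188
tamper 0.65 [207.0, 209.3, 14.5, 11.3] [0.5454 0.2407 0.0819] [0.535 0.231 0.048] [0.56  0.254 0.088]
tamper 0.52 [170.1, 198.1, 17.1, 15.7] [0.5622 0.3171 0.0934] [0.551 0.308 0.055] [0.575 0.332 0.102]
mill 0.59 [327.2, 174.2, 65.5, 63.5] [ 0.5621 -0.0746  0.0652] [ 0.504 -0.137  0.047] [ 0.625 -0.013  0.103]
rack 0.97 [160.7, 190.6, 73.6, 39.5] [0.5522 0.2778 0.0505] [0.517 0.209 0.017] [0.593 0.355 0.056]
rack 0.75 
[... 235 characters left out ...]
6.6] [0.7289 0.1094 0.0397] [0.697 0.071 0.015] [0.773 0.147 0.098]
funnel 0.27 [326.1, 168.2, 67.6, 71.8] [ 0.5621 -0.0746  0.0651] [ 0.504 -0.14   0.042] [ 0.627 -0.014  0.103]
mug 0.61 [366.5, 88.2, 42.7, 50.4] [ 0.7789 -0.1452  0.0562] [ 0.732 -0.177  0.014] [ 0.813 -0.102  0.105]
tin 0.77 [270.5, 261.6, 25.0, 20.7] [0.4234 0.0921 0.0775] [0.401 0.069 0.066] [0.446 0.115 0.082]
[[ 1.000e-03 -9.890e-01  1.470e-01  4.020e-01]
 [-1.000e+00  2.000e-03  1.400e-02  9.000e-02]
 [-1.400e-02 -1.470e-01 -9.890e-01  1.225e+00]
 [ 0.000e+00  0.000e+00  0.000e+00  1.000e+00]] [[535.81651234   0.         276.74907054]
 [  0.         535.81651234 200.82528586]
 [  0.           0.           1.        ]]
```

View pics/a.png

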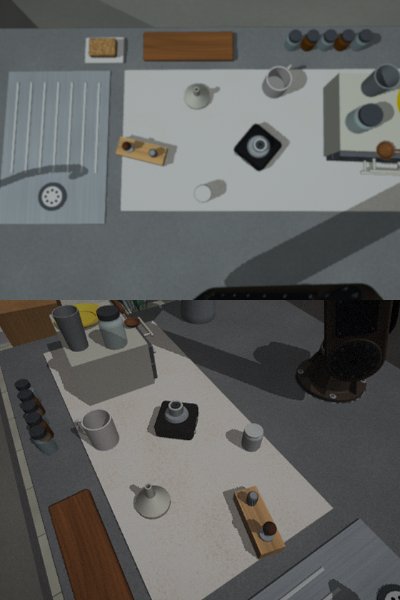

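The top view shows the mill at about (361,203) full-res, with the nut in its centre. The rack is on the left, the burr in the hole nearer the mill (214,215), and the tamper with the dark ball at (178,206). The tin, funnel and mug are where the networks reported them.

Run:
```python
from h import *
print(np.array(arm.get_calibration("wrist")["mount"]).round(3), arm.get_calibration("wrist")["mtx"])
p,d,K,W=grab("top")
A=np.full((420,560,3),np.nan);m=d>0;A[m]=pts(d,K,W)
for n,c in dict(board=(0.50,0.12),board2=(.62,.05),bench=(0.3,0.2)).items():
    s=(np.hypot(A[...,0]-c[0],A[...,1]-c[1])<.02);print(n,np.median(A[s],0).round(4))
q=A[(np.hypot(A[...,0]-.562,A[...,1]+.075)<.05)]
for lo in (.095,.08,.065,.05):
    s=q[(q[:,2]>lo)]; print(lo,len(s),s.mean(0).round(4),s.min(0).round(3),s.max(0).round(3))
```

```text
[[-0.001 -0.959 -0.285  0.077]
 [ 1.    -0.001  0.001  0.   ]
 [-0.001 -0.285  0.959 -0.197]
 [ 0.     0.     0.     1.   ]] [[350.82111375   0.         280.84068802]
 [  0.         350.82111375 207.87244707]
 [  0.           0.           1.        ]]
board [0.4998 0.1193 0.013 ]
board2 [0.6198 0.0506 0.0129]
bench [0.2997 0.1997 0.0007]
0.095 227 [ 0.5667 -0.0784  0.1011] [ 0.547 -0.099  0.095] [ 0.586 -0.059  0.109]
0.08 282 [ 0.5661 -0.0778  0.0987] [ 0.547 -0.099  0.08 ] [ 0.586 -0.056  0.109]
0.065 1133 [ 0.5632 -0.0753  0.0769] [ 0.512 -0.124  0.065] [ 0.612 -0.026  0.109]
0.05 1640 [ 0.5603 -0.0735  0.0725] [ 0.512 -0.125  0.05 ] [ 0.612 -0.026  0.109]
```

```bash
python3 -m crank '[[[-19.8,15.5,0,-11],[-19.8,15.5,0,-11],[-19.8,15.5,0,-11],[-19.8,15.5,0,-11],[-19.8,15.5,0,-11],[-19.8,15.5,0,-11],[-19.8,15.5,0,-11],[-19.8,15.5,0,-11],[-19.8,15.5,0,-11],[-19.8,15.5,0,-11],[-19.8,15.5,0,-11],[-19.8,15.5,0,-11]]]'
python3 -m crank '[[[0,0,0,0],[0,0,0,0],[0,0,0,0]]]'
cat > mill.py <<'E'
from h import *
import sys
p,d,K,W=grab("wrist"); save(sys.argv[1],p)
A=np.full((420,560,3),np.nan);A[d>0]=pts(d,K,W)
near=np.hypot(A[...,0]-.565,A[...,1]+.077)<.035
top=near&(A[...,2]>.096)&(A[...,2]<.1045)
v,u=np.nonzero(top)
# nut outer rim circle from hull of nut-top points
q=A[top][:,:2]
h=cv2.convexHull((q*1e4).astype(np.float32))
c,r=cv2.minEnclosingCircle(h); print("circle",np.array(c)/1e4,r/1e4,"z",np.percentile(A[top][:,2],[10,50,90]).round(4),len(q))
h=h[:,0]/1e4; s=np.linalg.lstsq(np.c_[2*h,np.ones(len(h))],(h**2).sum(1),rcond=None)[0]
print("fit",s[:2],np.sqrt(s[2]+s[0]**2+s[1]**2), "median pix",np.median(u),np.median(v))
for t in ["nose","nut_top","collet"]:
    for x in arm.trace(t,"wrist")[:1]:
        a=A[x["mask"]&(d>0)]
        print(t,x["score"],x["extent"],np.median(a,0).round(4))
s=arm.get_state();print(s["t"],s["eef_pos"],s["ee_rot"],s["q"].round(3),s["force"],s["moment"])
E
python3 mill.py m1.png
```

```text
t: 2.1
eef_pos: [0.567, -0.0769, 0.1879]
ee_rot: [3.141, -0.0, -1.79]
force: [-0.9, -0.3, -1.1]
width: 0.0876
gripper_force: 0.0
t: 2.48
eef_pos: [0.5669, -0.0781, 0.1884]
ee_rot: [-3.141, 0.0, -1.792]
force: [0.2, -0.1, 0.1]
width: 0.0876
gripper_force: 0.0
circle [ 0.56626738 -0.0781793 ] 0.02099734802246094 z [0.0983 0.1011 0.1029] 1425
fit [ 0.56633354 -0.07817165] 0.020677136588058694 median pix 281.0 197.0
nose 0.71 [267.7, 180.4, 31.9, 32.7] [ 0.566  -0.0779  0.1022]
nut_top 0.77 [212.1, 111.1, 142.2, 144.7] [ 0.5645 -0.0859  0.0646]
collet 0.5 [207.8, 108.6, 149.7, 145.4] [ 0.5646 -0.0861  0.0646]
2.675 [ 0.56708677 -0.07750728  0.18823227] [-3.14151422e+00  5.15890519e-05 -1.79124392e+00] [ 0.206  0.191 -0.219 -0.    -1.161 -0.426] [ 1.40832444  0.14508236 -0.57714129] [ 0.03898281  0.09539241 -0.00088723]
```

View pics/m1.png

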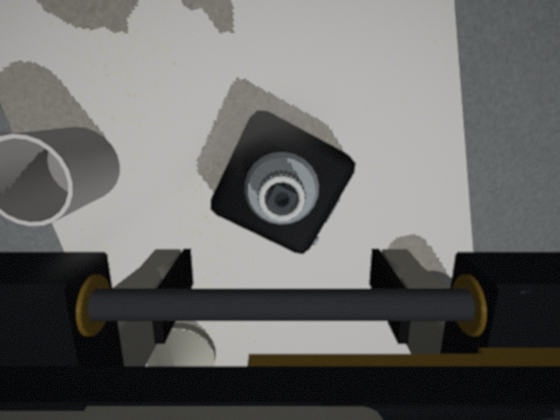

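The wrist view shows the nut ring and dark bore at about (281,197), and the depth fit agrees with the nose network. Mouth ≈ (0.566,-0.078,0.102). Next, the burr.

```bash
python3 -m crank '[[[-12.2,3.6,0,0],[-12.2,3.6,0,0],[-12.2,3.6,0,0],[-12.2,3.6,0,0],[-12.2,3.6,0,0],[-12.2,3.6,0,0],[-12.2,3.6,0,0],[-12.2,3.6,0,0],[-12.2,3.6,0,0]]]'
cat > burr.py <<'E'
from h import *
p,d,K,W=grab("wrist"); save("b1.png",p)
A=np.full((420,560,3),np.nan);A[d>0]=pts(d,K,W)
for t in ["burr","tamper","rack"]:
    for x in arm.trace(t,"wrist")[:2]:
        a=A[x["mask"]&(d>0)]
        z=a[:,2]; 
        print(t,round(x["score"],2),x["extent"],np.median(a,0).round(4),z.max())
near=(np.hypot(A[...,0]-.545,A[...,1]-.241)<.03)&(A[...,2]>.078)&(A[...,2]<.095)
q=A[near]; c,r=cv2.minEnclosingCircle((q[:,:2]*1e4).astype(np.float32)); print("burr top",np.array(c)/1e4,r/1e4,q.mean(0),len(q))
rk=A[(np.abs(A[...,2]-.05)<.004)&(np.abs(A[...,0]-.55)<.1)&(np.abs(A[...,1]-.28)<.12)][:,:2]
print(cv2.minAreaRect((rk*1e3).astype(np.float32)))
s=arm.get_state();print(s["t"],s["eef_pos"],s["ee_rot"],s["q"].round(3))
E
python3 burr.py
```

```text
t: 3.8
eef_pos: [0.5462, 0.2388, 0.1884]
ee_rot: [-3.141, 0.0, -1.793]
force: [-1.1, -0.6, -0.4]
width: 0.0876
gripper_force: 0.0
tamper 0.94 [268.6, 251.1, 28.4, 36.7] [0.5625 0.3147 0.0851] 0.3064798682144361
rack 0.69 [251.9, 148.6, 60.6, 139.0] [0.5502 0.2675 0.0506] 0.30678105235399683
burr top [0.54553726 0.24418525] 0.012562796783447266 [0.5452321  0.24328454 0.08298664] 520
((554.095703125, 279.1015625), (141.98983764648438, 56.00775909423828), 76.06441497802734)
4.0 [0.546094   0.23940184 0.18833803] [-3.14145491e+00  1.75034938e-04 -1.79178736e+00] [ 0.741  0.23  -0.168  0.    -1.172 -0.962]
```

View pics/b1.png

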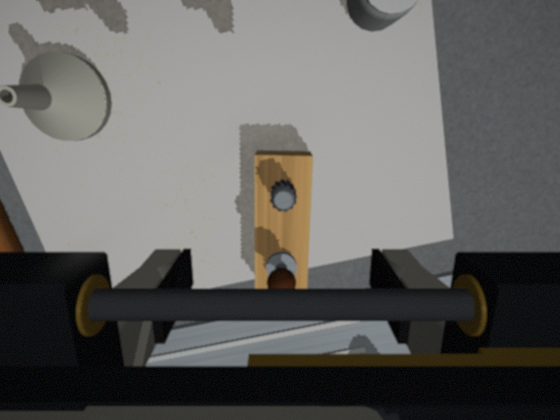

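The burr's fluted head is at (283,196) and the tamper's dark ball at (281,280), further along the rack. The gripper closes across the rack. Burr measured at (0.545,0.244), top at 0.083–0.084, as it should be.

```bash
python3 -m crank '[[[-0.16,0.07,0,0],[-0.16,0.07,2,0],[-0.16,0.07,4,0],[-0.16,0.07,5,0],[-0.16,0.07,5.4,0],[-0.16,0.07,5.4,0],[-0.16,0.07,5.4,0]]]'
python3 -m crank '[[[0,0,0,0],[0,0,0,0],[0,0,0,0],[0,0,0,0],[0,0,0,0],[0,0,0,0],[0,0,0,0],[0,0,0,0],[0,0,0,0],[0,0,0,0]]]' 1 30
```

```text
t: 4.88
eef_pos: [0.5459, 0.245, 0.0546]
ee_rot: [-3.14, 0.002, -1.791]
force: [-0.5, 0.2, -0.9]
width: 0.0876
gripper_force: 0.0
t: 6.12
eef_pos: [0.5451, 0.2443, 0.0532]
ee_rot: [3.142, 0.0, -1.791]
force: [-0.8, -0.3, 0.2]
width: 0.0008
gripper_force: 0.0
```

The fingers shut on nothing, so I'll look before doing anything else.

Run:
```python
from h import *
p,d,K,W=grab("wrist"); p2,d2,K2,W2=grab("scene"); p3=grab("top")[0]
A=np.full((420,560,3),np.nan);A[d2>0]=pts(d2,K2,W2)
for t in ["burr","tamper"]:
  for c,dd,k,w in (("scene",d2,K2,W2),("wrist",d,K,W)):
    for x in arm.trace(t,c)[:2]:
        a=pts(dd,k,w,x["mask"]);print(t,c,x["score"],x["extent"],np.median(a,0).round(3) if len(a) else 0)
s=arm.get_state();print(s["eef_pos"],s["width"],s["force"])
X=W2[:3,:3].T@(np.array([.546,.244,.06])-W2[:3,3]);uv=K2@X;uv=(uv/uv[2])[:2].astype(int);print(uv)
u,v=np.clip(uv,[70,70],[490,350]); crop=cv2.resize(p2[v-70:v+70,u-70:u+70],(400,400))
save("c.png",np.hstack([crop,cv2.resize(p,(400,400))]))
```

```text
burr scene 0.66 [344.9, 272.2, 17.4, 21.1] [0.555 0.252 0.068]
burr wrist 0.71 [259.3, 216.9, 42.0, 33.9] [0.543 0.235 0.076]
tamper scene 0.85 [360.5, 309.3, 26.3, 34.0] [0.571 0.325 0.087]
tamper wrist 0.5 [272.1, 343.5, 18.2, 7.3] [0.561 0.317 0.058]
[0.54508581 0.24430643 0.05317765] 0.00014370178646991132 [-0.209456    0.65369028  0.41541018]
[352 279]
```

View pics/c.png

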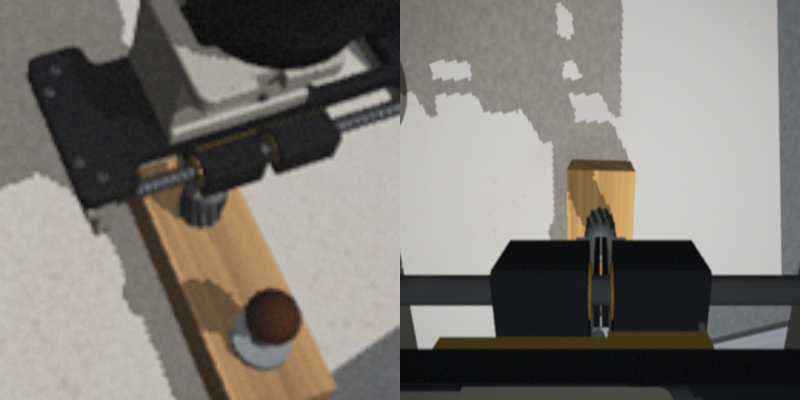

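The burr still stands in the rack, under the gripper. I can't see any fingers below the carriages, so I'll measure the gripper itself in depth, in the tool frame.

Run:
```python
from h import *
for n in ("wrist","scene"):
    p,d,K,W=grab(n)
    s=arm.get_state();R=Ro.from_euler('xyz',s["ee_rot"]).as_matrix()
    A=np.full((420,560,3),np.nan);A[d>0]=(pts(d,K,W)-s["eef_pos"])@R
    print(n,s["eef_pos"])
    if n=="wrist":
        for v in range(205,370,8): print(v,[tuple((A[v,u]*1000).round(0)) for u in (240,262,270,281,290,300,320)])
    else:
        m=np.isfinite(A[...,0])&(np.abs(A[...,0])<.04)&(np.abs(A[...,1])<.05)&(A[...,2]<.01)&(A[...,2]>-.12)
        q=A[m]*1000
        for lo in range(-110,10,10):
            k=q[(q[:,2]>=lo)&(q[:,2]<lo+10)]
            if len(k):print(lo,len(k),np.percentile(k,[5,50,95],axis=0).round(0).tolist())
```

```text
wrist [0.54510098 0.24432273 0.05315813]
205 [(np.float64(19.0), np.float64(-24.0), np.float64(3.0)), (np.float64(19.0), np.float64(-11.0), np.float64(2.0)), (np.float64(19.0), np.float64(-6.0), np.float64(3.0)), (np.float64(19.0), np.float64(1.0), np.float64(2.0)), (np.float64(19.0), np.float64(6.0), np.float64(2.0)), (np.float64(19.0), np.float64(12.0), np.float64(2.0)), (np.float64(19.0), np.float64(24.0), np.float64(3.0))]
213 [(np.float64(14.0), np.float64(-24.0), np.float64(3.0)), (np.float64(14.0), np.float64(-11.0), np.float64(2.0)), (np.float64(14.0), np.float64(-6.0), np.float64(2.0)), (np.float64(14.0), np.float64(1.0), np.float64(3.0)), (np.float64(14.0), np.float64(6.0), np.float64(3.0)), (np.float64(14.0), np.float64(12.0), np.float64(3.0)), (np.float64(14.0), np.float64(24.0), np.float64(2.0))]
221 [(np.float64(10.0), np.float64(-24.0), np.float64(-0.0)), (np.float64(9.0), np.float64(-11.0), np.float64(3.0)), (np.float64(10.0), np.float64(-6.0), np.float64(-2.0)), (np.float64(12.0), np.float64(1.0), np.float64(-7.0)), (np.float64(10.0), np.float64(6.0), np.float64(-2.0
[... 7298 characters left out ...]
p.float64(-134.0)), (np.float64(23.0), np.float64(9.0), np.float64(-135.0))]
scene [0.54509209 0.24431315 0.05316984]
-110 34 [[-39.0, -35.0, -110.0], [-39.0, -13.0, -109.0], [-13.0, 26.0, -101.0]]
-100 1 [[-12.0, -35.0, -98.0], [-12.0, -35.0, -98.0], [-12.0, -35.0, -98.0]]
-60 4 [[-11.0, -17.0, -54.0], [-9.0, -17.0, -53.0], [4.0, -17.0, -51.0]]
-50 17 [[-12.0, -17.0, -49.0], [-8.0, -17.0, -46.0], [7.0, -14.0, -41.0]]
-30 59 [[-12.0, -13.0, -29.0], [-9.0, -6.0, -25.0], [3.0, 6.0, -21.0]]
-20 43 [[-12.0, -13.0, -19.0], [-10.0, -8.0, -15.0], [1.0, 5.0, -11.0]]
-10 41 [[-12.0, -13.0, -10.0], [-9.0, -9.0, -5.0], [5.0, 3.0, -1.0]]
0 952 [[-38.0, -29.0, 3.0], [-17.0, -9.0, 4.0], [29.0, 23.0, 6.0]]
```

Both cameras agree. The burr is centred in the tool frame, but the fingertips are about 40 mm further back (higher) than the stated TCP. I'll open and measure the fingertips properly.

```bash
python3 -m crank '[[[0,0,0,0],[0,0,0,0],[0,0,0,0],[0,0,0,0],[0,0,0,0],[0,0,0,0]]]' 0 30
python3 - <<'E'
from h import *
p,d,K,W=grab("wrist"); save("d.png",p)
s=arm.get_state();R=Ro.from_euler('xyz',s["ee_rot"]).as_matrix()
A=np.full((420,560,3),np.nan);A[d>0]=(pts(d,K,W)-s["eef_pos"])@R*1000
for v in range(244,372,12): print(v,[tuple(A[v,u].round(0).astype(float).tolist()) for u in (130,150,170,185,376,390,410)])
m=(A[...,2]<-12)&(A[...,2]>-95)&(np.abs(A[...,1])>15)&(np.abs(A[...,1])<75)&(np.abs(A[...,0])<20)
q=A[m]
for lo in range(-95,-10,5):
    k=q[(q[:,2]>=lo)&(q[:,2]<lo+5)]
    if len(k): print(lo,len(k),"x",np.percentile(k[:,0],[3,97]).round(1),"|y|",np.percentile(abs(k[:,1]),[1,50,99]).round(1))
E
```

```text
t: 7.32
eef_pos: [0.5451, 0.2443, 0.0532]
ee_rot: [3.142, -0.0, -1.791]
force: [0.1, 0.0, -0.0]
width: 0.0545
gripper_force: 0.0
244 [(-22.0, -110.0, 41.0), (-22.0, -95.0, 41.0), (-22.0, -80.0, 41.0), (-22.0, -70.0, 41.0), (-22.0, 70.0, 41.0), (-22.0, 80.0, 40.0), (-21.0, 94.0, 40.0)]
256 [(38.0, -39.0, -112.0), (39.0, -34.0, -113.0), (-31.0, -81.0, 41.0), (11.0, -42.0, -52.0), (11.0, 43.0, -52.0), (-31.0, 81.0, 40.0), (39.0, 34.0, -114.0)]
268 [(39.0, -36.0, -120.0), (39.0, -31.0, -120.0), (-40.0, -82.0, 40.0), (11.0, -39.0, -64.0), (11.0, 40.0, -64.0), (-41.0, 82.0, 40.0), (39.0, 32.0, -120.0)]
280 [(39.0, -33.0, -126.0), (36.0, -31.0, -121.0), (11.0, -43.0, -74.0), (11.0, -37.0, -74.0), (11.0, 38.0, -74.0), (11.0, 43.0, -74.0), (35.0, 32.0, -120.0)]
292 [(37.0, -33.0, -129.0), (33.0, -31.0, -122.0), (31.0, -27.0, -119.0), (31.0, -23.0, -119.0), (32.0, 24.0, -119.0), (32.0, 28.0, -119.0), (34.0, 31.0, -123.0)]
304 [(34.0, -33.0, -128.0), (31.0, -30.0, -124.0), (30.0, -26.0, -123.0), (30.0, -23.0, -122.0), (29.0, 24.0, -121.0), (30.0, 27.0, -122.0), (31.0, 31.0, -124.0)]
316 [(31.0,
[... 605 characters left out ...]
(24.0, 29.0, -131.0)]
364 [(17.0, -35.0, -128.0), (17.0, -31.0, -127.0), (6.0, -31.0, -115.0), (23.0, -20.0, -134.0), (22.0, 21.0, -134.0), (23.0, 24.0, -134.0), (23.0, 28.0, -135.0)]
-95 271 x [-8.   4.7] |y| [30.5 31.3 32. ]
-90 538 x [-10.   1.] |y| [27.  30.5 31.8]
-85 310 x [-10.   11.4] |y| [26.9 28.8 39. ]
-80 524 x [-8.3 11.5] |y| [27.  34.6 42.1]
-75 582 x [ 6.4 11.4] |y| [27.  34.6 44.1]
-70 466 x [ 5.1 11.4] |y| [27.  35.6 44.2]
-65 503 x [ 2.4 11.3] |y| [27.  34.3 43.5]
-60 540 x [-0.4 11.4] |y| [27.1 32.7 43.2]
-55 476 x [-2.6 11.4] |y| [27.  32.2 43.1]
-50 420 x [-5.8 11.3] |y| [27.1 32.  42.9]
-45 247 x [-8.7 11.1] |y| [27.1 28.  42.8]
-40 40 x [-7.7  9.5] |y| [27.1 27.9 31. ]
```

The pads' inner faces are symmetric about the tool axis and 54 mm apart, but the real tips sit at tool z ≈ -41 mm. I'll lower accordingly, with about 6 mm of margin above the rack.

```bash
python3 -m crank '[[[0,0,0,0],[0,0,0,0],[0,0,0,0],[0,0,0,0],[0,0,0.4,0],[0,0,0.8,0],[0,0,1.2,0],[0,0,1.5,0],[0,0,1.5,0],[0,0,1.5,0]]]' 0 30
python3 -m crank '[[[0,0,0,0],[0,0,0,0],[0,0,0,0],[0,0,0,0],[0,0,0,0],[0,0,0,0],[0,0,0,0],[0,0,0,0],[0,0,0,0],[0,0,0,0]]]' 1 30
```

```text
t: 8.62
eef_pos: [0.5452, 0.2444, 0.0158]
ee_rot: [-3.141, 0.0, -1.791]
force: [-0.3, 0.6, 0.3]
width: 0.0878
gripper_force: 0.0
t: 9.88
eef_pos: [0.5451, 0.2443, 0.0157]
ee_rot: [-3.142, 0.0, -1.791]
force: [0.8, 0.1, 0.3]
width: 0.0233
gripper_force: 30.0
```

```bash
python3 -m crank '[[[0,0,-0.5,0],[0,0,-1.5,0],[0,0,-3,0],[0,0,-4.6,0],[0,0,-4.6,0],[0,0,-4.6,0],[0,0,-4.6,0]]]'
python3 - <<'E'
from h import *
p,d,K,W=grab("wrist"); save("e.png",p)
s=arm.get_state();R=Ro.from_euler('xyz',s["ee_rot"]).as_matrix()
A=np.full((420,560,3),np.nan);A[d>0]=(pts(d,K,W)-s["eef_pos"])@R*1000
m=(np.abs(A[...,1])<14)&(np.abs(A[...,0])<15)&(A[...,2]>-80)&(A[...,2]<15)
q=A[m]
for lo in range(-80,15,5):
    k=q[(q[:,2]>=lo)&(q[:,2]<lo+5)]
    if len(k): print(lo,len(k),"x",np.percentile(k[:,0],[2,50,98]).round(1),"y",np.percentile(k[:,1],[2,50,98]).round(1))
print(s["t"],s["eef_pos"],s["ee_rot"],s["width"],s["gripper_force"])
t=np.array([.5663,-.0781,0])-s["eef_pos"];print("to mouth, tool mm",(R.T@t*1000).round(1))
E
```

```text
t: 10.75
eef_pos: [0.5444, 0.2438, 0.1297]
ee_rot: [3.14, -0.001, -1.791]
force: [0.8, -0.2, -1.9]
width: 0.0233
gripper_force: 30.0
-80 66 x [-9.2  9.3 10.2] y [-13.9 -11.3  13.6]
-75 104 x [-9.5  9.4 10.1] y [-13.8 -11.2  13.9]
-70 774 x [ 3.8  7.5 10.7] y [-13.    0.2  13. ]
-65 512 x [ 2.5  9.4 12.2] y [-13.2   0.7  13.2]
-60 301 x [ 3.7  9.4 12.3] y [-13.3   0.2  13.3]
-55 275 x [ 3.2  9.6 12.2] y [-13.4   0.2  13.5]
-50 292 x [ 2.5  9.6 12.3] y [-13.4  -0.3  13.3]
-45 263 x [ 2.4  9.8 12.5] y [-13.5  -0.7  13.2]
-40 158 x [ 2.7 10.1 12.5] y [-11.5   0.4  12.3]
-35 3 x [ 5.6 10.  10.1] y [-8.7 -3.8 -2.4]
-20 32 x [3.  4.5 5.2] y [-3.4  0.7  4. ]
-15 50 x [2.  4.4 5.1] y [-3.9  0.7  4.6]
-10 10 x [1.2 3.6 4.5] y [-4.4 -0.2  4.6]
10.8 [0.54444667 0.24385391 0.1295971 ] [ 3.14026013e+00 -1.57640161e-03 -1.79094660e+00] 0.02326041518137083 29.99950647354126
to mouth, tool mm [309.2 -91.8 130. ]
```

View pics/e.png

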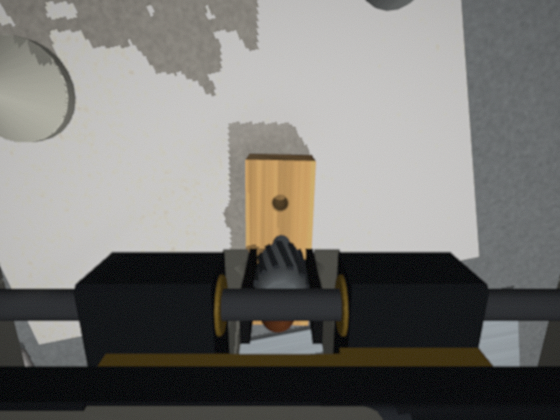

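The burr is held upright between the pads, with its shank hanging free at about (281,240). The rack hole at (281,203) is empty and the tamper is undisturbed. Next, over the mill.

```bash
python3 -m crank '[[[12.4,-3.66,0,0],[12.4,-3.66,0,0],[12.4,-3.66,0,0],[12.4,-3.66,0,0],[12.4,-3.66,0,0],[12.4,-3.66,0,0],[12.4,-3.66,0,0],[12.4,-3.66,0,0],[12.4,-3.66,0,0],[12.4,-3.66,0,0]]]'
python3 - <<'E'
from h import *
p,d,K,W=grab("wrist")
s=arm.get_state();R=Ro.from_euler('xyz',s["ee_rot"]).as_matrix()
A=np.full((420,560,3),np.nan);A[d>0]=pts(d,K,W)
for t in ["nose"]:
    for x in arm.trace(t,"wrist")[:1]: print(x["score"],x["extent"])
top=(np.hypot(A[...,0]-.5663,A[...,1]+.0781)<.03)&(A[...,2]>.096)&(A[...,2]<.106)
B=(A-s["eef_pos"])@R*1000
q=B[top]; q=q[q[:,0]>6]
h=cv2.convexHull(q[:,:2].astype(np.float32))[:,0]; k=np.hypot(*(h.T))>15; h=h[k].astype(float)
r=.0203*1000
from scipy.optimize import least_squares
f=least_squares(lambda c:np.hypot(h[:,0]-c[0],h[:,1]-c[1])-c[2],[0,0,20],loss='soft_l1');print("nut in tool",f.x.round(2),len(h),"z",np.median(q[:,2]))
m=(np.abs(B[...,1])<9)&(np.abs(B[...,0])<9)&(B[...,2]>-30)&(B[...,2]<0)
q=B[m]; print("shank",len(q),np.percentile(q,[2,50,98],axis=0).round(1))
print(s["t"],s["eef_pos"],s["ee_rot"],s["force"],s["q"].round(2))
save("f.png",cv2.resize(p[140:300,180:380],(800,640))[:600])
E
```

```text
t: 12.05
eef_pos: [0.5668, -0.0772, 0.1307]
ee_rot: [-3.142, 0.0, -1.789]
force: [0.7, -0.1, -0.2]
width: 0.0234
gripper_force: 30.0
0.43 [479.6, 322.8, 35.6, 43.2]
nut in tool [ 2.64  0.14 19.42] 21 z 29.8741923344067
shank 89 [[  2.   -3.9 -19.1]
 [  4.2   0.6 -13.3]
 [  5.1   4.6  -8.7]]
12.1 [ 0.56679869 -0.07734836  0.13074247] [-3.14145300e+00  7.46269078e-05 -1.78958357e+00] [ 0.04395804 -0.20202059 -1.61366803] [ 0.21  0.24 -0.3  -0.   -1.03 -0.43]
```

View pics/f.png

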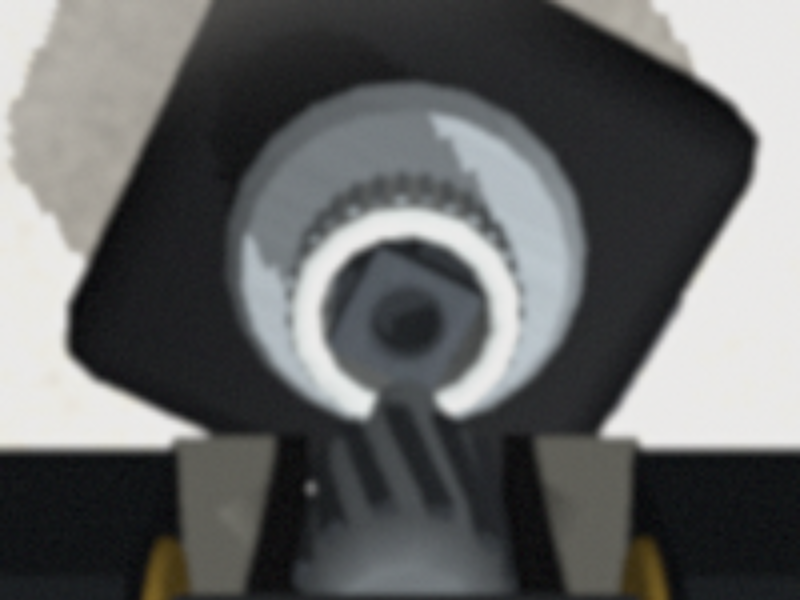

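The crop shows the white nut ring centred at about (407,317), full-res (281.8,219.3). The dark bore is at (408,320) and the shank tip points at it from below. I'll refine this by projecting the ring onto its known plane.

```bash
cat > ring.py <<'E'
from h import *
from scipy.optimize import least_squares
p,d,K,W=grab("wrist")
s=arm.get_state();R=Ro.from_euler('xyz',s["ee_rot"]).as_matrix();M=np.array(arm.get_calibration("wrist")["mount"])
g=cv2.cvtColor(p,cv2.COLOR_RGB2GRAY)
def plane(u,v,z):
    r=np.c_[(u-K[0,2])/K[0,0],(v-K[1,2])/K[1,1],np.ones(len(u))]@W[:3,:3].T
    X=W[:3,3]+r*((z-W[2,3])/r[:,2])[:,None]; return ((X-s["eef_pos"])@R)[:,:2]*1000
v,u=np.mgrid[195:262,235:330]; u=u.ravel();v=v.ravel()
b=(g[v,u]>np.percentile(g[v,u],0)) & (g[v,u]>185)
n,l,st,ce=cv2.connectedComponentsWithStats(((g>185)*255).astype(np.uint8)); 
k=min((i for i in range(1,n) if st[i,4]>100 and st[i,4]<3000),key=lambda i:np.hypot(ce[i][0]-282,ce[i][1]-219))
v,u=np.nonzero(l==k); Q=plane(u.astype(float),v.astype(float),.1005); print("ring px",len(u),st[k])
# angular bins: outer and inner edge
c=np.array([0.,0.])
for it in range(3):
    a=np.arctan2(*(Q-c).T[::-1]);r=np.hypot(*(Q-c).T);E=[]
    for i in np.linspace(-np.pi,np.pi,49)[:-1]:
        m=(a>=i)&(a<i+np.pi/24)
        if m.sum()>4: E.append(((r[m].max()+r[m].min())/2,i+np.pi/48,r[m].min(),r[m].max()))
    E=np.array(E);P=c+np.c_[E[:,0]*np.cos(E[:,1]),E[:,0]*np.sin(E[:,1])]
    f=least_squares(lambda x:np.hypot(P[:,0]-x[0],P[:,1]-x[1])-x[2],[*c,17],loss='soft_l1',f_scale=.3);c=f.x[:2]
print("ring centre in tool",f.x.round(2),np.median(E[:,2:],0).round(1),len(E))
print("rays tool: hole px",plane(np.array([282.]),np.array([220.]),.102))
print("eef",s["eef_pos"])
E
python3 ring.py
```

```text
ring px 1458 [ 254  171   67   73 1458]
ring centre in tool [ 2.45  2.74 18.6 ] [14.1 21.9] 43
rays tool: hole px [[0.64450089 1.31647015]]
eef [ 0.56677375 -0.07767262  0.13073438]
```

```bash
sed -i 's/>185)\*255/>T)*255/; s/^g=cv2/import sys;T=int(sys.argv[1])\ng=cv2/' ring.py; for T in 205 215 225; do python3 ring.py $T; done
```

```text
ring px 727 [254 194  56  50 727]
ring centre in tool [-0.08  0.87 17.13] [15.4 18.9] 42
rays tool: hole px [[0.60371374 1.29006399]]
eef [ 0.56674915 -0.07786535  0.13073649]
ring px 650 [255 194  54  49 650]
ring centre in tool [-0.08  0.92 17.1 ] [15.5 18.7] 42
rays tool: hole px [[0.71787446 1.28095485]]
eef [ 0.56674156 -0.07794398  0.13069873]
ring px 515 [255 195  54  48 515]
ring centre in tool [-0.26  1.07 17.03] [15.8 18.2] 42
rays tool: hole px [[0.71504668 1.25934723]]
eef [ 0.56670955 -0.0780334   0.13069029]
```

Ring centre relative to the burr is about (-0.1, +0.45) mm, so I'll make a small y correction and start down.

```bash
python3 -m crank '[[[0,0.018,0.5,0],[0,0.018,1,0],[0,0.018,1.2,0],[0,0.018,1.3,0],[0,0.018,1.4,0],[0,0.018,1.5,0],[0,0.018,1.6,0],[0,0.018,1.6,0],[0,0.018,1.6,0]]]'; python3 -c "
from station import arm;s=arm.get_state();print(s['eef_pos'],s['force'],s['moment'])"
```

```text
t: 13.48
eef_pos: [0.5664, -0.0781, 0.0908]
ee_rot: [-3.141, 0.0, -1.791]
force: [-0.6, 0.1, -1.9]
width: 0.0235
gripper_force: 30.0
[ 0.56637757 -0.07805233  0.0907898 ] [-0.55570208  0.10143246 -1.9157256 ] [-0.03155907  0.09433242 -0.03508146]
```

```bash
python3 -m crank '[[[0,0,0.15,0],[0,0,0.3,0],[0,0,0.45,0],[0,0,0.6,0],[0,0,0.7,0],[0,0,0.78,0],[0,0,0.78,0],[0,0,0.78,0]]]'; python3 -c "
from station import arm;s=arm.get_state();print(s['eef_pos'],s['force'],s['moment'])"
```

```text
t: 14.48
eef_pos: [0.5664, -0.0781, 0.0713]
ee_rot: [-3.141, 0.0, -1.791]
force: [-1.0, 0.7, -1.3]
width: 0.0233
gripper_force: 30.0
[ 0.56635423 -0.0780705   0.0712739 ] [-1.02557506  0.70156665 -1.27539885] [0.03409454 0.05626999 0.03846213]
```

```bash
S='from station import arm;s=arm.get_state();print(s["eef_pos"][2].round(5),s["force"].round(2))'; python3 -m crank '[[[0,0,0.03,0],[0,0,0.06,0],[0,0,0.09,0],[0,0,0.09,0]]]'|grep force:; python3 -c "$S"
python3 -m crank '[[[0,0,0.02,0],[0,0,0.02,0],[0,0,0.02,0]]]'|grep force:; python3 -c "$S"
```

```text
force: [-0.7, 0.2, -0.6]
gripper_force: 30.0
0.06883 [-0.7   0.2  -0.56]
force: [-0.1, -0.3, -1.3]
gripper_force: 30.0
0.06842 [-0.13 -0.27 -1.28]
```

```bash
S='from station import arm;s=arm.get_state();print(s["eef_pos"][2].round(5),s["force"].round(2))'; python3 -m crank '[[[0,0,0.015,0],[0,0,0.015,0]]]'|grep force:; python3 -c "$S"
```

```text
force: [-0.5, 0.3, -0.8]
gripper_force: 30.0
0.06803 [-0.5   0.26 -0.78]
```

```bash
python3 -m crank '[[[0,0,0.012,0],[0,0,0.012,0]]]'|grep -E 'pos|force:'; python3 -c 'from station import arm;s=arm.get_state();print(s["eef_pos"][2].round(5),s["force"].round(2))'
```

```text
eef_pos: [0.5662, -0.0781, 0.0677]
force: [0.2, -0.6, -1.3]
gripper_force: 30.0
0.06768 [ 0.24 -0.56 -1.34]
```

```bash
python3 -m crank '[[[0,0,0.012,0],[0,0,0.012,0]]]'|grep -E 'pos|force:'; python3 -c 'from station import arm;s=arm.get_state();print(s["eef_pos"][2].round(5),s["force"].round(2))'
```

```text
eef_pos: [0.5663, -0.0781, 0.0677]
force: [-0.7, 0.0, 2.4]
gripper_force: 30.0
0.06766 [-0.71  0.04  2.41]
```

The burr is home, with a light contact of about 4 N. Release, lower around the nut and grip.

```bash
python3 -m crank '[[[0,0,-0.01,0],[0,0,-0.01,0],[0,0,-0.01,0],[0,0,-0.01,0],[0,0,-0.01,0],[0,0,-0.01,0],[0,0,-0.01,0],[0,0,-0.01,0],[0,0,-0.01,0],[0,0,-0.01,0]]]' 0 60
python3 -m crank '[[[0,0,0.4,0],[0,0,0.8,0],[0,0,1.1,0],[0,0,1.24,0],[0,0,1.24,0],[0,0,1.24,0]]]'
```

```text
t: 17.35
eef_pos: [0.5663, -0.0781, 0.0677]
ee_rot: [3.142, -0.0, -1.791]
force: [-0.3, -0.1, 0.8]
width: 0.0877
gripper_force: 0.0
t: 18.1
eef_pos: [0.5665, -0.0781, 0.0369]
ee_rot: [-3.141, 0.0, -1.791]
force: [-0.7, 0.4, -0.0]
width: 0.0875
gripper_force: 0.0
```

Run:
```python
from h import *
p,d,K,W=grab("wrist"); q=grab("scene")[0]
x=arm.trace("burr","scene"); 
e=x[0]["extent"] if x else [280,150,20,20]; u,v=int(e[0]),int(e[1]);print(e)
u=min(max(u,80),480);v=min(max(v,80),340)
save("g.png",np.hstack([cv2.resize(p[150:350,160:400],(400,400)),cv2.resize(q[v-80:v+80,u-80:u+80],(400,400))]))
s=arm.get_state();print(s["t"],s["eef_pos"],s["force"],s["moment"],s["width"])
```

```text
[237.9, 130.0, 13.8, 21.3]
18.25 [ 0.56648019 -0.07802909  0.03701447] [ 1.06655049  0.16973134 -0.1747028 ] [ 0.01273417  0.02464947 -0.0365935 ] 0.08772876849029941
```

View pics/g.png

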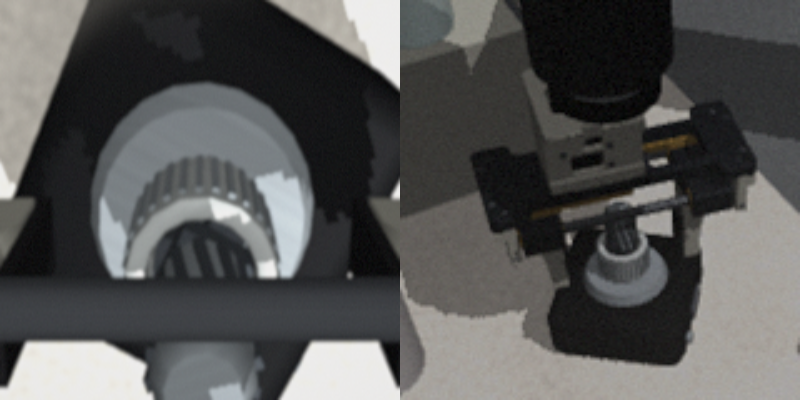

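The burr stands upright in the nut, with the open fingers on either side and everything clear. Grip the nut.

```bash
python3 -m crank '[[[0,0,0,0],[0,0,0,0],[0,0,0,0],[0,0,0,0],[0,0,0,0],[0,0,0,0],[0,0,0,0]]]' 1 60
cat > st.py <<'E'
from station import arm;s=arm.get_state();print("  t",round(s["t"],2),"yaw",s["ee_rot"][2].round(4),"M",s["moment"].round(3),"F",s["force"].round(1),"q6",s["q"][5].round(3),"tau6",s["joint_efforts"][5].round(3),"w",s["width"].round(4),s["eef_pos"].round(4))
E
python3 st.py
python3 -m crank '[[[0,0,0,1],[0,0,0,2]]]' >/dev/null; python3 st.py
python3 -m crank '[[[0,0,0,1],[0,0,0,2]]]' >/dev/null; python3 st.py
```

```text
t: 19.12
eef_pos: [0.5667, -0.0781, 0.0367]
ee_rot: [-3.141, 0.0, -1.791]
force: [2.9, -1.4, -1.2]
width: 0.0394
gripper_force: 60.0Traceback (most recent call last):
  File "st.py", line 1, in <module>
    from station import arm;s=arm.get_state();print("  t",round(s["t"],2),"yaw",s["ee_rot"][2].round(4),"M",s["moment"].round(3),"F",s["force"].round(1),"q6",s["q"][5].round(3),"tau6",s["joint_efforts"][5].round(3),"w",s["width"].round(4),s["eef_pos"].round(4))
                                                                                                                                                                                                                           ^^^^^^^^^^^^^^^^
AttributeError: 'float' object has no attribute 'round'
Traceback (most recent call last):
  File "st.py", line 1, in <module>
    from station import arm;s=arm.get_state();print("  t",round(s["t"],2),"yaw",s["ee_rot"][2].round(4),"M",s["moment"].round(3),"F",s["force"].round(1),"q6",s["q"][5].round(3),"tau6",s["joint_efforts"][5].round(3),"w",s["width"].round(4),s["eef_pos"].round(4))
          
[... 206 characters left out ...]
   ^^^^^^^^^^^^^^^^
AttributeError: 'float' object has no attribute 'round'
Traceback (most recent call last):
  File "st.py", line 1, in <module>
    from station import arm;s=arm.get_state();print("  t",round(s["t"],2),"yaw",s["ee_rot"][2].round(4),"M",s["moment"].round(3),"F",s["force"].round(1),"q6",s["q"][5].round(3),"tau6",s["joint_efforts"][5].round(3),"w",s["width"].round(4),s["eef_pos"].round(4))
                                                                                                                                                                                                                           ^^^^^^^^^^^^^^^^
AttributeError: 'float' object has no attribute 'round'
```

```bash
sed -i 's/s\["width"\].round(4)/round(s["width"],4)/' st.py; python3 st.py
python3 -m crank '[[[0,0,0,1]]]' >/dev/null; python3 st.py
```

```text
t 19.62 yaw -2.1416 M [-0.55  -0.888  0.553] F [ 3.3 -1.4 -2.9] q6 -0.776 tau6 0.637 w 0.0392 [ 0.5668 -0.0782  0.0367]
  t 19.75 yaw -2.2289 M [-0.567 -0.97   0.521] F [ 2.9 -1.5 -3.6] q6 -0.864 tau6 0.637 w 0.0391 [ 0.5668 -0.0782  0.0367]
```

```bash
python3 -m crank '[[[0,0,0,1]]]' >/dev/null; python3 st.py
python3 -m crank '[[[0,0,0,1]]]' >/dev/null; python3 st.py
python3 -m crank '[[[0,0,0,1]]]' >/dev/null; python3 st.py
```

```text
t 19.88 yaw -2.3161 M [-0.626 -0.97   0.491] F [ 3.7 -1.8 -2.2] q6 -0.951 tau6 0.636 w 0.0391 [ 0.5668 -0.0782  0.0367]
  t 20.0 yaw -2.4034 M [-0.714 -1.005  0.551] F [ 2.2 -1.7 -3.2] q6 -1.038 tau6 0.637 w 0.0391 [ 0.5669 -0.0782  0.0367]
  t 20.12 yaw -2.4906 M [-0.739 -1.097  0.502] F [ 2.6 -3.2 -3.6] q6 -1.126 tau6 0.636 w 0.0392 [ 0.5668 -0.0782  0.0367]
```

```bash
python3 -m crank '[[[0,0,0,1]]]' >/dev/null; python3 st.py
python3 -m crank '[[[0,0,0,1]]]' >/dev/null; python3 st.py
python3 -m crank '[[[0,0,0,1]]]' >/dev/null; python3 st.py
```

```text
t 20.25 yaw -2.5779 M [-0.815 -1.17   0.535] F [ 3.6 -2.3 -3.1] q6 -1.213 tau6 0.627 w 0.0392 [ 0.5669 -0.0783  0.0367]
  t 20.38 yaw -2.6651 M [-0.81  -1.166  0.543] F [ 3.9 -2.4 -3.5] q6 -1.3 tau6 0.603 w 0.0393 [ 0.5669 -0.0783  0.0367]
  t 20.5 yaw -2.7523 M [-0.933 -1.166  0.577] F [ 3.1 -2.1 -2.6] q6 -1.387 tau6 0.571 w 0.0391 [ 0.5669 -0.0783  0.0367]
```

```bash
python3 -m crank '[[[0,0,0,1]]]' >/dev/null; python3 st.py
python3 -m crank '[[[0,0,0,1]]]' >/dev/null; python3 st.py
```

```text
t 20.62 yaw -2.8395 M [-0.893 -1.202  0.604] F [ 3.7 -2.2 -4.1] q6 -1.474 tau6 0.514 w 0.0395 [ 0.567  -0.0783  0.0367]
  t 20.75 yaw -2.9267 M [-1.043 -1.222  0.685] F [ 3.2 -3.  -4. ] q6 -1.562 tau6 0.45 w 0.039 [ 0.567  -0.0784  0.0367]
```

Both the moment (+0.17) and the joint effort (-0.186) show the jaws biting, at about 90 N. One more 5° step should give roughly 125 N.

```bash
python3 -m crank '[[[0,0,0,0.9]]]' >/dev/null; python3 st.py
python3 -m crank '[[[0,0,0,0],[0,0,0,0],[0,0,0,0]]]' >/dev/null; python3 st.py
```

```text
t 20.88 yaw -3.0049 M [-1.072 -1.253  0.772] F [ 2.8 -3.1 -3.5] q6 -1.64 tau6 0.217 w 0.0393 [ 0.567  -0.0784  0.0367]
  t 21.25 yaw -3.0024 M [-1.222 -1.449  0.151] F [ 3.6 -4.4 -3.3] q6 -1.637 tau6 -0.116 w 0.0392 [ 0.5669 -0.0784  0.0367]
```

Moment is 0.25 N m above drag, which is about 124 N. Release and withdraw.

```bash
python3 -m crank '[[[0,0,0,0],[0,0,0,0],[0,0,0,0],[0,0,0,0],[0,0,0,0],[0,0,0,0],[0,0,0,0],[0,0,0,0],[0,0,0,0]]]' 0 60
python3 -m crank '[[[0,0,-1,0],[0,0,-2,0],[0,0,-4,0],[0,0,-6,0],[0,0,-6,0],[0,0,-6,0],[0,0,-6,0],[0,0,-6,0]]]'
python3 - <<'E'
from h import *
p,d,K,W=grab("wrist"); q=grab("top")[0]
A=np.full((420,560,3),np.nan);A[d>0]=pts(d,K,W)
m=(np.hypot(A[...,0]-.566,A[...,1]+.078)<.03)&(A[...,2]>.125)&(A[...,2]<.16);a=A[m]
c,r=cv2.minEnclosingCircle((a[:,:2]*1e4).astype(np.float32));print("burr top",np.array(c)/1e4,r/1e4,np.percentile(a[:,2],[10,50,90]).round(4))
p2,d2,K2,W2=grab("top")
for t in ["tamper","funnel","mug","tin"]:
    for x in arm.trace(t,"top")[:1]: print(t,round(x["score"],2),np.median(pts(d2,K2,W2,x["mask"]),0).round(3))
save("h.png",np.hstack([cv2.resize(p,(400,300)),cv2.resize(q,(400,300))]))
print(arm.get_state()["t"],arm.get_state()["force"])
E
```

```text
t: 22.38
eef_pos: [0.5662, -0.0781, 0.0367]
ee_rot: [-3.142, -0.0, -3.004]
force: [-0.1, 0.7, -0.9]
width: 0.0875
gripper_force: 0.0
t: 23.38
eef_pos: [0.5657, -0.0782, 0.1856]
ee_rot: [-3.142, -0.002, -3.004]
force: [-0.3, 1.4, -0.8]
width: 0.0878
gripper_force: 0.0
burr top [ 0.56559155 -0.07805591] 0.012580472564697265 [0.1308 0.1353 0.137 ]
tamper 0.51 [0.562 0.317 0.093]
funnel 0.89 [0.753 0.113 0.043]
mug 0.91 [ 0.802 -0.143  0.075]
23.725 [0.97344957 0.04268118 0.12416782]
```

View pics/h.png

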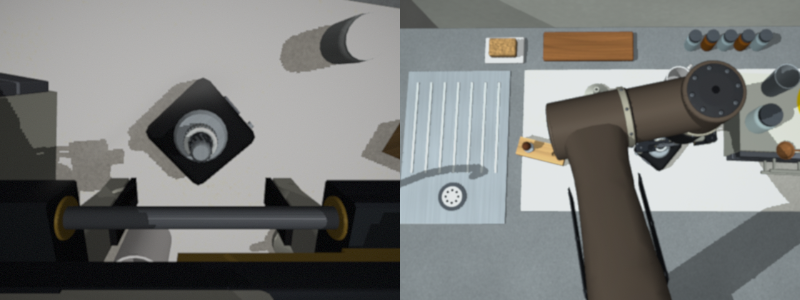

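The burr stands upright on the mill axis with its top at 0.136, as expected. The tamper is still in the rack. The funnel and mug readings differ only because the arm partly hides them. The gripper is clear, so I'm handing in.

```bash
python3 -c "
from station import arm;print(arm.job_done())"
```

```text
the job is handed in; nothing more can be done
None
```

The job is handed in: the burr is fully home in the collet and gripped at about 124 N (estimated from the nut torque), the gripper is clear, and the tamper, funnel, mug and tin were not touched; no verdict came back.

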